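# Clamp the T coupon with the swing clamp

## Robot

A 7-joint arm with a two-finger parallel gripper is mounted at the origin on a cart in front of the work surface, level with it; the furniture and walls round the work are solid. World frame = base frame: x ahead of the robot, y to its left, z up, the work surface at z = 0. Lengths are in m, angles in rad, forces in N, time in s.
With the tool pointing down it reaches from about 0.425 to 0.925 m from the base axis. Payload 6.8 kg.
Tool frame: the origin (TCP) lies between the finger pads; the fingertips stand 19 mm ahead of it and the grasp point (between the pads) is the TCP; z points along the fingers, y is the line along which they close (so a half turn about z gives the same grasp; the last joint's range is limited). The gripper opens to 85 mm and grips with 20 to 120 N. Pads are 22 mm wide; open, the fingers measure 114 mm over their backs; the gripper's body (76 mm by 85 mm) begins 54 mm behind the grasp point. The pads swing forward as they close: fully open they stand 13 mm farther back than shut.
Start: joints at [1.145, 0.477, 0.022, 1.555, -0.011, 1.109, -0.083], TCP at [0.211, -0.641, 0.25] pointing down, gripper open.
Joint ranges: [-2.96, 2.96], [-0.34, 2.1], [-1.41, 1.46], [0.24, 2.44], [-1.37, 4.51], [0.17, 1.92], [-2.96, 2.96]. Speed limits (rad/s): [2.39, 2.39, 3.14, 3.14, 3.14, 3.14, 3.14].

## Interface

Orientations are given as a unit quaternion [x, y, z, w].
In Python, from plant import r gives the robot as it stands.
- The arm moves only by the shell command python3 -m creep 'ROWS' [FORCE]. ROWS is text: rows parted by semicolons, each of 7 numbers parted by spaces: the turn, a rotation vector about the world's x, y, z in rad, then the shift along the world's x, y, z in cm, then the gripper command: -1 is shut, 1 is fully open, values between are in proportion. A call has 1 to 20 rows; each row shifts and turns the commanded pose from where the row before left it; what a row does not reach is not made up. A row lasts 1/10 s, in which the tool goes at most 50 mm and 8.59 degrees, less where a joint would pass 70% of its speed; a pose out of reach is approached as far as the arm can. A call with a gripper value outside its range is refused whole. The fingers move at their own pace and stop on an object; FORCE is the grip in N (left out, the last holds). Time passes only in rows, so rows that do not move let the fingers close. It gives the time, the measured TCP pose, the force, the opening and the grip force at its end, in the units of the state.
- r.observe(): the state, without advancing time (a new reading comes with each control period).
- r.snapshot(name): name is "scene" or "side" or "wrist"; returns the picture (480x640x3 uint8, red, green, blue); there is no depth.
- r.camera_info(name): a dict with "fx", "fy", "cx", "cy" (pixels), "R" (3x3) and "t" (3): a world point X has camera coordinates R X + t; the wrist camera has in their place "mount" (4x4, takes a point from camera to tool coordinates, whose origin is the TCP and whose axes are the flange's). Camera axes: x right, y down, z forward; pixel columns grow to the right and rows downward; lengths in m; the calibration is good to about 2 mm. A picture is of the moment at which its call begins: read the wrist's pose just before it. camera_info takes no time and is no camera call.
- r.hand_in(): hands the job in; it is judged then, once.
The state is a dict: "t": time; "qpos": joint angles; "joint_vel": joint speeds; "effort": joint torques, N m; "tcp_pos": TCP position; "orientation": TCP orientation; "wrist_force": force on the tool from outside, world axes, zero at the start; "torque": the same for the moment, N m; "gripper_width": finger opening in m; "grip_force": force on a finger pad.
Only numpy, scipy, OpenCV 4.12 (cv2) and the standard library are available. Lean on these libraries where they do the work, as an engineer would, in place of code of your own. Each camera call takes 0.05 s, during which the arm holds its last target. There are 200 camera calls.

## Task

Clamp the T-joint coupon for welding: swing the blue strap clockwise round the screw to its stop so that its rubber pad is over the coupon's foot, then wind the red knob clockwise until you feel the pad press on the foot, firmly, at about 30 N and never above 50 N. Let the knob travel freely down with its screw, do not shove or pull it along the screw, keep the coupon in its place, leave the tin and square alone, and let go.

Things in the scene. Friction and masses are not known exactly. Their poses are not given: they have to be found in the camera images.
- clamp_base: Fixed dark steel plate, 150 (x) x 185 (y) x 12 mm. Origin: on the vertical screw axis, at the plate's underside (bench height); axes x, y along the plate, z up. The coupon's nest is on its +y side. Plate centre at y = +45 mm.
- strap_arm: Blue strap 24 wide, 12 thick, reaching 90 mm from the screw axis, which it turns about and rides down with. Origin on the screw axis at the strap's underside; +y runs along the strap to its tip. 80 mm out a round rubber pad, 16 mm across, hangs below the strap on a screw stub. The stub's setting differs from job to job and is not reported: with the knob at 0 the gap between pad and coupon foot is between 5 and 12 mm. The pad is springy, about 9 N per mm.
- pin (a point): Top centre of the upright steel pin on the strap, 12 mm diameter, 22 mm tall above the strap's top, 52 mm from the screw axis: the handle to swing the strap by, from above. It is 76 mm above the bench with the knob at 0.
- swing (a joint): Strap angle, rad. 0 = at its stop, strap along the plate's +y, pad over the coupon's foot; grows counter-clockwise seen from above (up to 1.5). Stiff hinge, stays where left, about 0.12 Nm of drag (2 to 3 N at the pin).
- knob_top (a point): Top centre of the knob, on the screw axis; 104 mm above the bench with the knob at 0. The knob is a red ribbed cylinder 43 mm diameter, 22 mm tall; below it the strap's pin top stays 6 mm under the knob's underside.
- knob (a joint): Knob angle, rad, 0 at the start, grows clockwise seen from above; screw, strap and knob all go down 5 mm per radian (up to 4.2 rad). Stays where left. It turns with about 0.28 Nm of drag; each newton of pad force adds 0.005 Nm clockwise (and takes as much off the torque needed to turn it back).
- knob_float (a joint): Springy axial play of the knob on its screw, m: 0 = free, + = pulled up, - = pushed down, 5 N per mm. More than 2 mm (10 N) either way damages the screw.
- t_coupon: Loose steel T coupon, 0.34 kg, lying in the nest on the plate: foot 56 x 100 x 5 mm, upright leg 5 mm thick to 47 mm height. Origin: centre of the foot's underside; its x is along the 56 mm width, y along the 100 mm length; the leg stands at x = +2 to +7 mm and the pad lands near x = -14 mm, on the side towards the screw.
- dip_tin: Round green tin with grey lid, 70 diameter x 40 mm, on the bench beside the clamp; origin at the centre of its underside. Leave alone.
- try_square: Small engineer's square, 74 x 95 x 16 mm, lying beside the clamp; origin at the centre of its underside. Leave alone.
Not all that is in view belongs to the job. Leave any yellow look-alike of the t_coupon alone.

How it is judged:
By the outcome, as a careful person would: the job done as asked, in the order asked, and still so for the second after the job is handed in, with the robot touching nothing.
It also fails if it takes over 72 s, if anything falls off the work surface, if the arm or the gripper's body presses on something with over 40 N, if the wrist force passes 120 N, or if a joint passes its speed limit or range.

## Working session

There is one attempt and no reset: what is moved stays moved. The work goes in short steps, Python scripts to look and compute and a shell command to move; the robot and the scene stay as the last step left them, time stands still between calls to the robot, and variables do not carry over. Pictures are saved under pics/ and viewed, at most 10 in all, crops included, and the job is handed in when it is done.

```bash
mkdir -p pics; ls; python3 - <<'E'
from plant import r
import cv2,numpy as np
o=r.observe();print({k:np.round(v,3) for k,v in o.items()})
for n in("scene","side"):
    im=r.snapshot(n);cv2.imwrite(f"pics/{n}0.png",im[:,:,::-1])
    c=r.camera_info(n);print(n,{k:np.round(v,4).tolist() for k,v in c.items()})
a=[cv2.imread(f"pics/{n}0.png") for n in("scene","side")]
print(r.camera_info("wrist"))
E
```

```text
pics
{'t': np.float64(0.0), 'qpos': array([ 1.145,  0.478,  0.022,  1.556, -0.012,  1.109, -0.083]), 'joint_vel': array([ 0.001, -0.   ,  0.   ,  0.   ,  0.001, -0.001,  0.001]), 'effort': array([-0.0000e+00, -5.9645e+01,  1.6080e+00, -2.8119e+01,  1.3000e-02,
        9.0000e-03,  0.0000e+00]), 'tcp_pos': array([ 0.211, -0.641,  0.249]), 'orientation': array([ 0.987,  0.158, -0.   , -0.001]), 'wrist_force': array([ 0.169, -0.488,  0.145]), 'torque': array([ 0.025, -0.022, -0.058]), 'grip_force': np.float64(0.0), 'gripper_width': np.float64(0.086)}
scene {'fx': 480.5792, 'fy': 480.5792, 'cx': 322.119, 'cy': 234.8906, 'R': [[0.7288, -0.6847, 0.0057], [-0.355, -0.3851, -0.8519], [0.5855, 0.6189, -0.5237]], 't': [-0.4064, 0.3072, 0.6461]}
side {'fx': 595.8225, 'fy': 595.8225, 'cx': 321.8262, 'cy': 231.891, 'R': [[0.9684, -0.2491, 0.0127], [-0.1186, -0.5049, -0.855], [0.2194, 0.8265, -0.5184]], 't': [-0.5486, 0.1579, 0.9807]}
{'fx': 347.9742839978131, 'fy': 347.9742839978131, 'cx': 311.9946273676125, 'cy': 236.7877387693749, 'mount': array([[ 5.17436995e-04, -9.46665869e-01, -3.22216489e-01,
         8.22916421e-02],
       [ 9.99999759e-01,  3.40603590e-04,  6.05180318e-04,
         5.78178006e-04],
       [-4.63155459e-04, -3.22216724e-01,  9.46665817e-01,
        -1.24286230e-01],
       [ 0.00000000e+00,  0.00000000e+00,  0.00000000e+00,
         1.00000000e+00]])}
```

View pics/scene0.png

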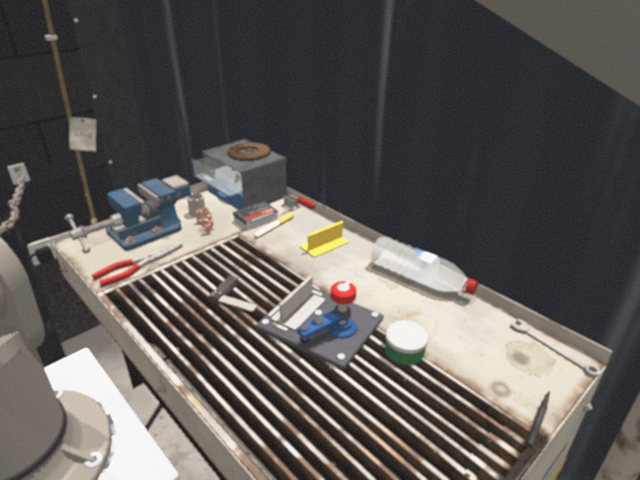

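View pics/side0.png

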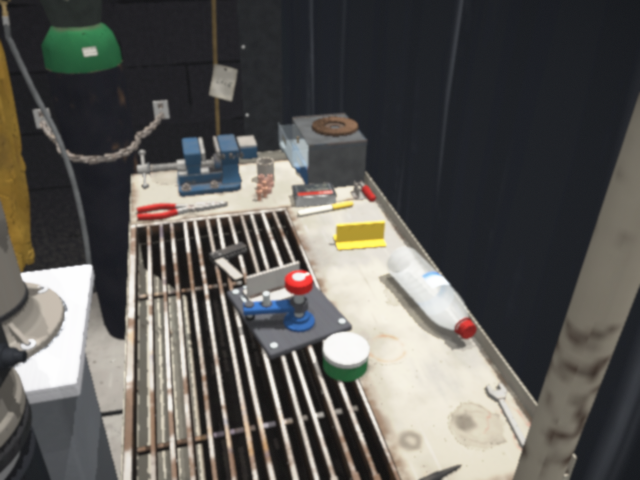

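The clamp shows in both views: knob at about (343,292) in scene and (298,282) in side. The strap points left from the screw, about square to the coupon. The tin is at the right (405,340), the square at the left (235,295). Next I'll enlarge both and triangulate the knob.

```bash
cat > h.py <<'E'
from plant import r
import cv2,numpy as np
def ray(n,u,v):
    c=r.camera_info(n);R=np.array(c["R"]);t=np.array(c["t"])
    d=R.T@np.array([(u-c["cx"])/c["fx"],(v-c["cy"])/c["fy"],1]);return -R.T@t,d/np.linalg.norm(d)
def plane(n,u,v,z):
    o,d=ray(n,u,v);return o+d*(z-o[2])/d[2]
def tri(p,q):
    o,d=ray("scene",*p);e,f=ray("side",*q)
    s=np.linalg.lstsq(np.c_[d,-f],e-o,rcond=None)[0];A=o+d*s[0];B=e+f*s[1]
    return (A+B)/2,np.linalg.norm(A-B)
def cam(n,X):
    c=r.camera_info(n);p=np.array(c["R"])@X+np.array(c["t"]);return np.array([c["fx"]*p[0]/p[2]+c["cx"],c["fy"]*p[1]/p[2]+c["cy"]])
def blob(im,m,box):
    k=np.zeros(m.shape,np.uint8);x0,y0,x1,y1=box;k[y0:y1,x0:x1]=m[y0:y1,x0:x1]
    n,l,s,c=cv2.connectedComponentsWithStats(k);i=1+np.argmax(s[1:,4]);return c[i],s[i]
E
python3 - <<'E'
from h import *
P=[]
boxes={"scene":(240,260,440,380),"side":(210,235,390,385)}
for n,b in boxes.items():
    im=cv2.imread(f"pics/{n}0.png").astype(int);B,G,R=im[...,0],im[...,1],im[...,2]
    c,s=blob(im,((R>110)&(R>1.6*G)&(R>1.6*B)).astype(np.uint8),b);print(n,"red",c,s);P.append(s[:2]+(s[2:4]-1)/2)
    x0,y0,x1,y1=b
    cr=cv2.resize(im[y0:y1,x0:x1].astype(np.uint8),None,fx=4,fy=4,interpolation=cv2.INTER_CUBIC)
    cv2.imwrite(f"pics/{n}_c.png",cr)
print(tri(*P))
E
```

```text
scene red [342.67015707 293.92931937] [330 282  26  22 382]
side red [298.26582278 283.17299578] [284 269  29  26 474]
(array([ 0.49647435, -0.11493484,  0.09099835]), np.float64(0.000721377203641294))
```

View pics/scene_c.png

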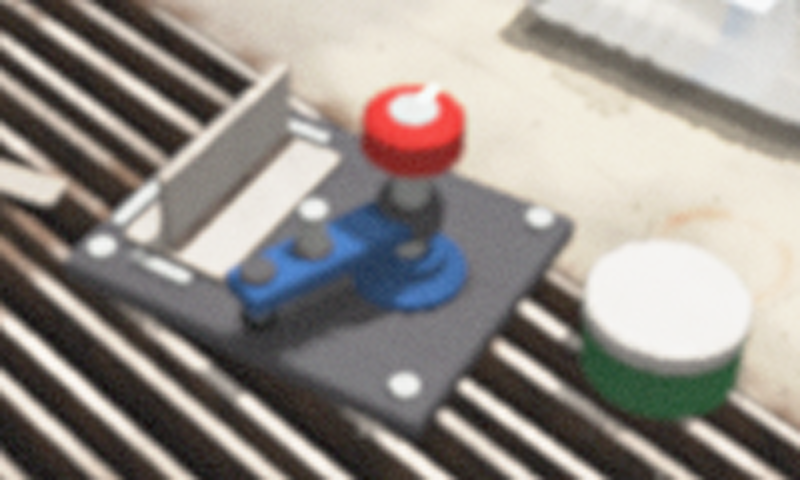

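View pics/side_c.png

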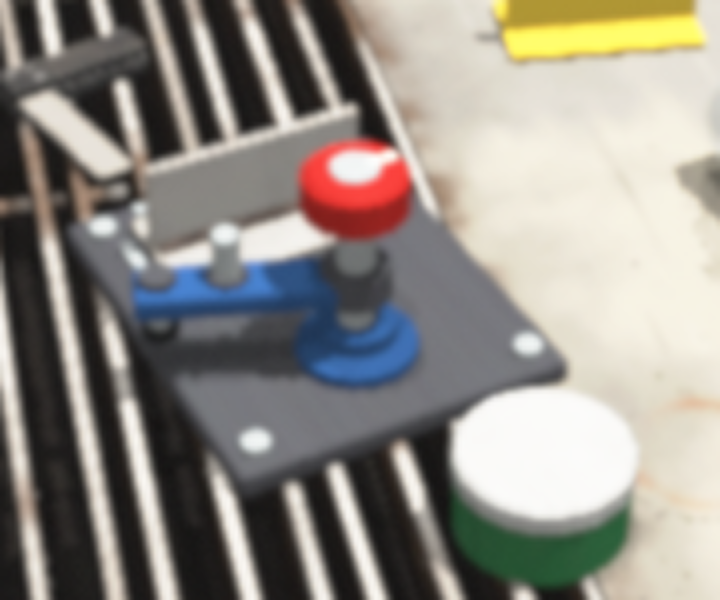

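The crops show these points (crop pixels). Pin top: scene (314,208), side (225,234). Plate bolts: scene (101,245), (540,216), (405,384); side (103,227), (528,344), (256,440). Stub head: scene (260,268), side (155,272). Knob cap: scene (414,107), side (354,167).

```bash
python3 - <<'E'
from h import *
S=lambda u,v:(240+u/4-.4,260+v/4-.4)
D=lambda u,v:(210+u/4-.4,235+v/4-.4)
pts=dict(pin=((314,208),(225,234)),stub=((260,268),(155,272)),knobcap=((414,107),(354,167)),b1=((101,245),(103,227)),b2=((540,216),(528,344)),b3=((405,384),(256,440)),
 pltc_near=((422,432),(245,492)),pltc_right=((572,228),(563,370)),legL=((160,190),(150,178)),legR=((285,68),(355,108)),tin=((668,300),(543,453)))
for k,(a,b) in pts.items():
    X,e=tri(S(*a),D(*b));print(k,X.round(4),round(e*1e3,1))
b=[(plane("scene",*S(*pts[k][0]),.014)+plane("side",*D(*pts[k][1]),.014))/2 for k in("b1","b2","b3")]
print(np.round(b,4))
e=b[1]-b[2];print("b3->b2 dir",np.degrees(np.arctan2(e[1],e[0])),np.linalg.norm(e))
c=(b[0]+b[2])/2;e=b[0]-b[1];print('diag',np.linalg.norm(e),np.degrees(np.arctan2(e[1],e[0])))
for k,h in(("knobcap",.104),("pin",.076),("stub",.054)):
    print(k,plane("scene",*S(*pts[k][0]),h),plane("side",*D(*pts[k][1]),h))
E
```

```text
pin [ 0.4454 -0.1091  0.0737] 1.0
stub [ 0.4167 -0.1073  0.0578] 0.1
knobcap [ 0.4969 -0.1156  0.1028] 1.6
b1 [ 0.4058 -0.0098  0.012 ] 1.7
b2 [ 0.5663 -0.1325  0.0129] 1.3
b3 [ 0.4459 -0.1643  0.0131] 0.7
pltc_near [ 0.4381 -0.1822  0.0043] 1.4
pltc_right [ 0.5789 -0.1419  0.0041] 1.2
legL [ 0.4252 -0.0306  0.0481] 1.5
legR [ 0.5205 -0.0076  0.0544] 1.3
tin [ 0.5462 -0.2203  0.0344] 0.8
[[ 0.4052 -0.0123  0.014 ]
 [ 0.5657 -0.1336  0.014 ]
 [ 0.4456 -0.1651  0.014 ]]
b3->b2 dir 14.674694846949627 0.12413894707520096
diag 0.20117940583265279 142.89564084446988
knobcap [ 0.49668936 -0.11566817  0.104     ] [ 0.49604982 -0.11849427  0.104     ]
pin [ 0.44405718 -0.11047894  0.076     ] [ 0.44469238 -0.11283435  0.076     ]
stub [ 0.41934689 -0.10417864  0.054     ] [ 0.41721672 -0.10229592  0.054     ]
```

Everything agrees: screw axis at (0.4967, -0.116), plate yaw about 14.8°, pin at (0.4447, -0.111) with r = 52 mm, and swing about 1.21 rad. I'll move above the pin with the closing line tangential.

```bash
python3 -m creep '0 0 .136 1.168 2.65 0 -.06;0 0 .136 1.168 2.65 0 -.06;0 0 .136 1.168 2.65 0 -.06;0 0 .136 1.168 2.65 0 -.06;0 0 .136 1.168 2.65 0 -.06;0 0 .136 1.168 2.65 0 -.06;0 0 .136 1.168 2.65 0 -.06;0 0 .136 1.168 2.65 0 -.06;0 0 .136 1.168 2.65 0 -.06;0 0 .136 1.168 2.65 0 -.06;0 0 .136 1.168 2.65 0 -.06;0 0 .136 1.168 2.65 0 -.06;0 0 .136 1.168 2.65 0 -.06;0 0 .136 1.168 2.65 0 -.06;0 0 .136 1.168 2.65 0 -.06;0 0 .136 1.168 2.65 0 -.06;0 0 .136 1.168 2.65 0 -.06;0 0 .136 1.168 2.65 0 -.06;0 0 .136 1.168 2.65 0 -.06;0 0 .136 1.168 2.65 0 -.06' 30
cat > st.py <<'E'
from plant import r
import numpy as np
from scipy.spatial.transform import Rotation as Ro
o=r.observe();M=Ro.from_quat(o["orientation"]).as_matrix()
print("t",round(float(o["t"]),2),"tcp",(o["tcp_pos"]*1e3).round(1),"yAngle",np.degrees(np.arctan2(M[1,1],M[0,1])).round(1),"z",M[:,2].round(3),"F",np.round(o["wrist_force"],1),"T",np.round(o["torque"],3),"w",round(float(o["gripper_width"])*1e3,1),"g",round(float(o["grip_force"]),1),"q7",o["qpos"][6].round(2))
E
python3 st.py
```

```text
t: 2.1
tcp_pos: [0.4446, -0.1102, 0.2502]
orientation: [0.049, 0.999, -0.0, -0.0]
wrist_force: [0.9, -0.7, -0.2]
gripper_width: 0.0403
grip_force: 0.0
t 2.1 tcp [ 444.6 -110.2  250.2] yAngle 84.4 z [-0. -0. -1.] F [ 0.9 -0.7 -0.2] T [-0.032 -0.015  0.01 ] w 40.3 g 0.0 q7 1.44
```

```bash
python3 -m creep '0 0 0 0 -.05 -3 -.06;0 0 0 0 0 -3 -.06;0 0 0 0 0 -3 -.06;0 0 0 0 0 -3 -.06;0 0 0 0 0 -2 -.06;0 0 0 0 0 -1 -.06;0 0 0 0 0 -.7 -.06;0 0 0 0 0 -.7 -.06;0 0 0 0 0 -.7 -.06;0 0 0 0 0 0 -.06'; python3 st.py; python3 -c "
from h import *
cv2.imwrite('pics/w1.png',r.snapshot('wrist')[:,:,::-1])"
```

```text
t: 3.1
tcp_pos: [0.4444, -0.1118, 0.079]
orientation: [0.052, 0.999, -0.0, -0.0]
wrist_force: [-0.1, 0.1, -0.0]
gripper_width: 0.0401
grip_force: 0.0
t 3.1 tcp [ 444.4 -111.8   79. ] yAngle 84.0 z [-0. -0. -1.] F [-0.1  0.1 -0. ] T [ 0.037 -0.047 -0.024] w 40.1 g 0.0 q7 1.17
```

View pics/w1.png

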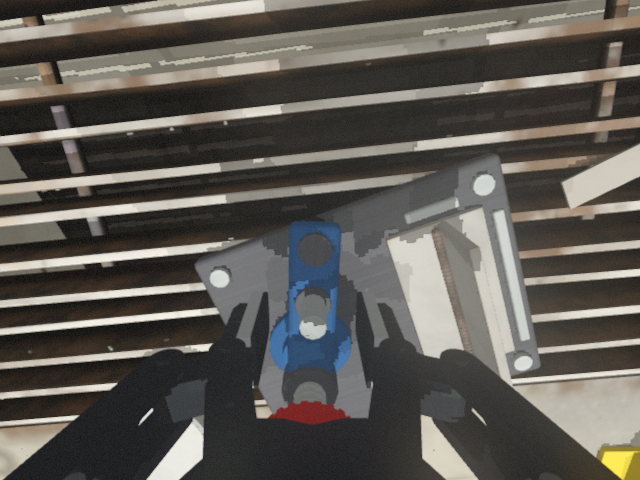

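The pin top at (313,325) sits centred between the fingers (inner faces near x = 265 and 362), in line with the strap. I'll close on it.

```bash
python3 -m creep '0 0 0 0 0 0 -.8;0 0 0 0 0 0 -1;0 0 0 0 0 0 -1;0 0 0 0 0 0 -1;0 0 0 0 0 0 -1;0 0 0 0 0 0 -1;0 0 0 0 0 0 -1' 25; python3 st.py
python3 -c "
import numpy as np
C=np.array([49.67,-11.6]);a0=np.radians(174.3);n=14
a=a0-np.radians(69.5)*np.arange(n+1)/n
P=C+5.2*np.c_[np.cos(a),np.sin(a)];print(np.diff(P,axis=0).round(2).tolist(),np.radians(69.5)/n)"
```

```text
t: 3.85
tcp_pos: [0.4448, -0.1117, 0.0796]
orientation: [0.052, 0.999, -0.0, 0.0]
wrist_force: [-0.4, -1.0, 5.2]
gripper_width: 0.0106
grip_force: 24.6
t 3.85 tcp [ 444.8 -111.7   79.6] yAngle 84.1 z [ 0.001 -0.    -1.   ] F [-0.4 -1.   5.2] T [ 0.101  0.208 -0.016] w 10.6 g 24.6 q7 1.18
[[0.06, 0.45], [0.1, 0.44], [0.14, 0.43], [0.18, 0.41], [0.21, 0.4], [0.25, 0.38], [0.28, 0.36], [0.31, 0.33], [0.33, 0.3], [0.36, 0.27], [0.38, 0.24], [0.4, 0.21], [0.42, 0.17], [0.43, 0.13]] 0.08664313072400422
```

```bash
python3 -m creep '0 0 0 0 0 0 -.5;0 0 0 0 0 0 -.5;0 0 0 0 0 .2 -.5;0 0 0 0 0 .1 -.5;0 0 0 0 0 0 -1;0 0 0 0 0 0 -1;0 0 0 0 0 0 -1;0 0 0 0 0 0 -1;0 0 0 0 0 0 -1' 25; python3 st.py

```

```text
t: 4.75
tcp_pos: [0.4446, -0.1117, 0.0824]
orientation: [0.052, 0.999, -0.0, 0.0]
wrist_force: [-0.9, 0.7, 3.3]
gripper_width: 0.0101
grip_force: 24.4
t 4.75 tcp [ 444.6 -111.7   82.4] yAngle 84.0 z [ 0. -0. -1.] F [-0.9  0.7  3.3] T [ 0.064  0.204 -0.019] w 10.1 g 24.4 q7 1.18
```

```bash
python3 -m creep '0 0 -.087 .06 .45 0 -1;0 0 -.087 .1 .44 0 -1;0 0 -.087 .14 .43 0 -1;0 0 -.087 .18 .41 0 -1;0 0 -.087 .21 .4 0 -1;0 0 -.087 .25 .38 0 -1;0 0 -.087 .28 .36 0 -1;0 0 -.087 .31 .33 0 -1;0 0 -.087 .33 .3 0 -1;0 0 -.087 .36 .27 0 -1;0 0 0 0 0 0 -1'; python3 st.py
```

```text
t: 5.85
tcp_pos: [0.468, -0.0744, 0.0825]
orientation: [0.468, 0.884, 0.0, 0.001]
wrist_force: [3.8, -2.1, 0.1]
gripper_width: 0.0102
grip_force: 24.4
t 5.85 tcp [468.  -74.4  82.5] yAngle 34.2 z [ 0.002 -0.001 -1.   ] F [ 3.8 -2.1  0.1] T [-0.53  -0.746 -0.002] w 10.2 g 24.4 q7 0.36
```

```bash
python3 -m creep '0 0 -.087 .38 .24 0 -1;0 0 -.087 .4 .21 0 -1;0 0 -.087 .42 .17 0 -1;0 0 -.06 .2 .07 0 -1;0 0 0 0 0 0 -1'; python3 st.py
```

```text
t: 6.35
tcp_pos: [0.4816, -0.0681, 0.0825]
orientation: [0.603, 0.798, 0.0, 0.001]
wrist_force: [3.5, -5.9, 0.4]
gripper_width: 0.0104
grip_force: 24.5
t 6.35 tcp [481.6 -68.1  82.5] yAngle 15.9 z [ 0.002 -0.001 -1.   ] F [ 3.5 -5.9  0.4] T [-0.997 -0.685  0.071] w 10.4 g 24.5 q7 0.07
```

```bash
python3 -m creep '0 0 0 .2 0 0 -1;0 0 0 0 0 0 -1'; python3 st.py;  python3 -m creep '0 0 0 .2 0 0 -1;0 0 0 0 0 0 -1'; python3 st.py; python3 -m creep '0 0 0 .2 0 0 -1;0 0 0 0 0 0 -1'; python3 st.py
```

```text
t: 6.55
tcp_pos: [0.4827, -0.0677, 0.0824]
orientation: [0.603, 0.798, -0.0, 0.0]
wrist_force: [1.3, -4.8, 2.6]
gripper_width: 0.0103
grip_force: 24.7
t 6.55 tcp [482.7 -67.7  82.4] yAngle 15.9 z [-0.    -0.001 -1.   ] F [ 1.3 -4.8  2.6] T [-0.969 -0.149  0.088] w 10.3 g 24.7 q7 0.07
t: 6.75
tcp_pos: [0.4836, -0.0675, 0.0822]
orientation: [0.603, 0.798, -0.001, -0.001]
wrist_force: [-3.5, -3.9, 6.9]
gripper_width: 0.0102
grip_force: 25.2
t 6.75 tcp [483.6 -67.5  82.2] yAngle 15.8 z [-0.003 -0.    -1.   ] F [-3.5 -3.9  6.9] T [-0.83   0.694 -0.02 ] w 10.2 g 25.2 q7 0.07
t: 6.95
tcp_pos: [0.4838, -0.0674, 0.082]
orientation: [0.603, 0.798, -0.002, -0.002]
wrist_force: [-7.4, -3.5, 12.2]
gripper_width: 0.0107
grip_force: 25.6
t 6.95 tcp [483.8 -67.4  82. ] yAngle 15.8 z [-0.006 -0.001 -1.   ] F [-7.4 -3.5 12.2] T [-0.757  1.671  0.031] w 10.7 g 25.6 q7 0.07
```

The strap is on its stop: motion stopped at an angle of 104.9° and the force rose. I'll release, lift, and move over the knob.

```bash
python3 -m creep '0 0 0 -.4 .1 0 -1;0 0 0 0 0 0 -.4;0 0 0 0 0 0 0;0 0 0 0 0 0 0;0 0 0 0 0 2 0;0 0 0 0 0 3 .4;0 0 0 0 0 3 .7;0 0 0 0 0 0 .7'; python3 st.py
python3 - <<'E'
from h import *
P=[]
for n in("scene","side"):
    cv2.imwrite(f"pics/{n}2.png",r.snapshot(n)[:,:,::-1])
    c=cam(n,np.array([.49,-.09,.06])).astype(int);im=cv2.imread(f"pics/{n}2.png")
    cr=im[c[1]-50:c[1]+50,c[0]-50:c[0]+50];P.append(cv2.resize(cr,(400,400),interpolation=cv2.INTER_CUBIC));print(c)
cv2.imwrite("pics/c2.png",np.hstack(P))
E
```

```text
t: 7.75
tcp_pos: [0.4851, -0.0655, 0.1657]
orientation: [0.603, 0.798, 0.002, 0.003]
wrist_force: [1.2, -0.2, -0.7]
gripper_width: 0.0726
grip_force: 0.0
t 7.75 tcp [485.1 -65.5 165.7] yAngle 15.9 z [ 0.006 -0.    -1.   ] F [ 1.2 -0.2 -0.7] T [-0.023 -0.053 -0.023] w 72.6 g 0.0 q7 0.14
[329 301]
[290 288]
```

View pics/c2.png

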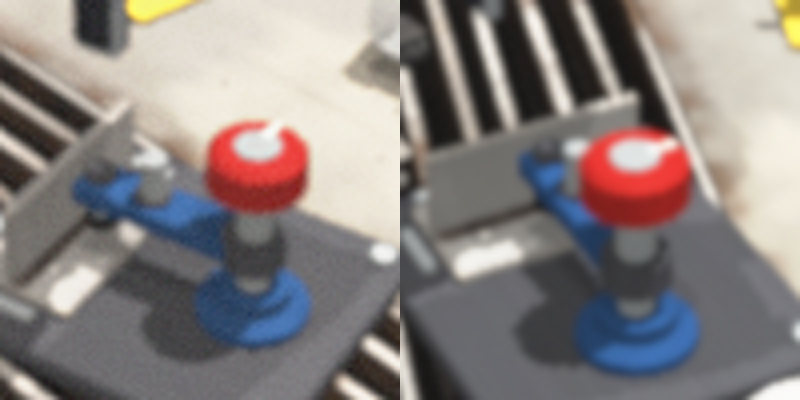

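The strap now points along the plate's +y, with the pin at crop (150,158) in scene and (575,148) in side, and the pad over the foot. The coupon is in its nest and the knob is unmoved. Next, over the knob.

```bash
python3 -m creep '0 0 .137 .1 -.42 0 .7;0 0 .137 .1 -.42 0 .7;0 0 .137 .1 -.42 0 .7;0 0 .137 .1 -.42 0 .7;0 0 .137 .1 -.42 0 .7;0 0 .137 .1 -.42 0 .7;0 0 .137 .1 -.42 0 .7;0 0 .137 .1 -.42 0 .7;0 0 .137 .1 -.42 0 .7;0 0 .137 .1 -.42 0 .7;0 0 .137 .08 -.42 0 .7;0 0 .137 .08 -.42 0 .7;0 0 0 0 0 0 .7' 50; python3 st.py; python3 - <<'E'
from h import *
print(tri((316.5-.4,290.5-.4),(283.7-.4,275-.4)))
from scipy.spatial.transform import Rotation as Ro
o=r.observe();c=r.camera_info("wrist");im=r.snapshot("wrist");cv2.imwrite("pics/w3.png",im[:,:,::-1])
im=im.astype(int);R,G,B=im[...,0],im[...,1],im[...,2]
m=((R>90)&(R>1.6*G)&(R>1.6*B)).astype(np.uint8)
n,l,s,ce=cv2.connectedComponentsWithStats(m);i=1+np.argmax(s[1:,4]);print(s[i],ce[i])
E
```

```text
t: 9.15
tcp_pos: [0.4934, -0.1168, 0.1607]
orientation: [-0.174, 0.985, 0.001, -0.001]
wrist_force: [0.1, 0.7, -0.6]
gripper_width: 0.0727
grip_force: 0.0
t 9.15 tcp [ 493.4 -116.8  160.7] yAngle 110.0 z [-0.003  0.001 -1.   ] F [ 0.1  0.7 -0.6] T [-0.001  0.013 -0.04 ] w 72.7 g 0.0 q7 1.73
(array([ 0.48280731, -0.06349378,  0.0724511 ]), np.float64(0.0014194241790131152))
[ 269  230   77   78 3590] [307.23286908 266.58997214]
```

View pics/w3.png

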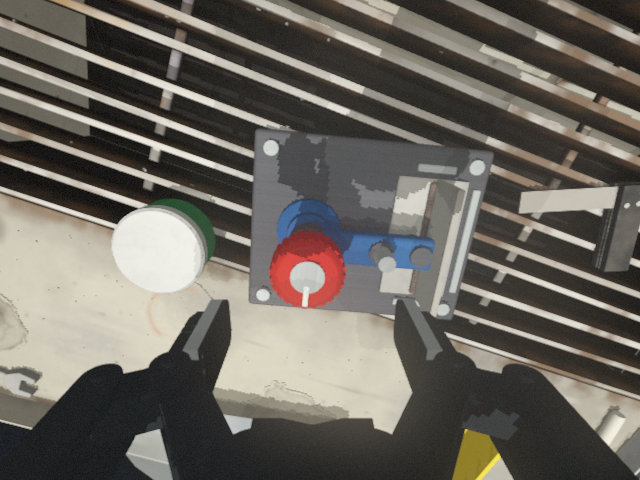

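The wrist view shows the knob cap centre at (307,276), with the white mark pointing down to (306,304). I'll cast it to z = 0.104.

```bash
python3 - <<'E'
from h import *
from scipy.spatial.transform import Rotation as Ro
o=r.observe();c=r.camera_info("wrist");M=np.array(c["mount"]);T=Ro.from_quat(o["orientation"]).as_matrix()
def w(u,v,z):
    d=T@M[:3,:3]@np.array([(u-c["cx"])/c["fx"],(v-c["cy"])/c["fy"],1]);p=o["tcp_pos"]+T@M[:3,3]
    return p+d*(z-p[2])/d[2]
print(w(307,276,.104),w(387,259,.076),[w(*p,.014) for p in((271,148),(478,168),(263,294),(443,310))])
E
```

```text
[ 0.49599631 -0.11898842  0.104     ] [ 0.47948356 -0.07001856  0.076     ] [array([ 0.44517608, -0.16716837,  0.014     ]), array([ 0.40520754, -0.01221548,  0.014     ]), array([ 0.56560256, -0.13609955,  0.014     ]), array([0.52665559, 0.0190008 , 0.014     ])]
```

```bash
python3 -m creep '0 0 0 .29 -.08 -1.5 .7;0 0 0 0 0 -1.5 .7;0 0 0 0 0 -1.2 .7;0 0 0 0 0 -.9 .7;0 0 0 0 0 -.6 .7;0 0 0 0 0 -.2 .7;0 0 0 0 0 0 .7'; python3 st.py;python3 -m creep '0 0 0 0 0 0 .2;0 0 0 0 0 0 .2;0 0 0 0 0 0 .1;0 0 0 0 0 0 .1;0 0 0 0 0 0 .1' 30; python3 st.py
```

```text
t: 9.9
tcp_pos: [0.4973, -0.1172, 0.1032]
orientation: [-0.174, 0.985, 0.0, -0.0]
wrist_force: [-0.2, 0.4, -0.3]
gripper_width: 0.0728
grip_force: 0.0
t 9.9 tcp [ 497.3 -117.2  103.2] yAngle 110.0 z [-0.  0. -1.] F [-0.2  0.4 -0.3] T [ 0.021 -0.011  0.027] w 72.8 g 0.0 q7 1.66
t: 10.4
tcp_pos: [0.4973, -0.1174, 0.1034]
orientation: [-0.174, 0.985, -0.0, 0.0]
wrist_force: [-0.4, 0.2, -0.9]
gripper_width: 0.0471
grip_force: 0.0
t 10.4 tcp [ 497.3 -117.4  103.4] yAngle 110.0 z [ 0. -0. -1.] F [-0.4  0.2 -0.9] T [-0.033 -0.036 -0.039] w 47.1 g 0.0 q7 1.66
```

```bash
python3 -m creep '0 0 0 -.1 0 -.25 .1;0 0 0 0 0 0 .05;0 0 0 0 0 0 0;0 0 0 0 0 0 -.05;0 0 0 0 0 0 -.1;0 0 0 0 0 0 -.1' 30; python3 st.py
```

```text
t: 11.0
tcp_pos: [0.4966, -0.1183, 0.101]
orientation: [-0.173, 0.985, -0.001, 0.0]
wrist_force: [2.1, -5.3, 0.6]
gripper_width: 0.0418
grip_force: 30.1
t 11.0 tcp [ 496.6 -118.3  101. ] yAngle 110.0 z [ 0.001 -0.001 -1.   ] F [ 2.1 -5.3  0.6] T [-1.139 -0.293  0.049] w 41.8 g 30.1 q7 1.65
```

```bash
python3 -m creep '0 0 0 .04 -.12 0 -.1;0 0 0 0 0 0 -.3;0 0 0 0 0 0 -.3;0 0 0 0 0 0 -.3' 60; python3 st.py
```

```text
t: 11.4
tcp_pos: [0.4967, -0.1184, 0.1009]
orientation: [-0.174, 0.985, 0.0, 0.0]
wrist_force: [-0.3, -2.8, 3.3]
gripper_width: 0.0409
grip_force: 60.2
t 11.4 tcp [ 496.7 -118.4  100.9] yAngle 110.0 z [ 0.  0. -1.] F [-0.3 -2.8  3.3] T [-0.53  -0.045  0.001] w 40.9 g 60.2 q7 1.66
```

```bash
python3 -m creep '0 0 -.08 0 -.05 0 -.3;0 0 -.08 0 0 -.03 -.3;0 0 -.08 0 0 -.04 -.3;0 0 0 0 0 0 -.3'; python3 st.py;python3 -m creep '0 0 -.08 0 0 -.04 -.3;0 0 -.08 0 0 -.04 -.3;0 0 0 0 0 0 -.3;0 0 0 0 0 0 -.3'; python3 st.py; python3 st.py
```

```text
t: 11.8
tcp_pos: [0.4966, -0.1185, 0.1]
orientation: [-0.055, 0.999, 0.0, 0.0]
wrist_force: [1.1, -1.1, 1.2]
gripper_width: 0.0406
grip_force: 60.2
t 11.8 tcp [ 496.6 -118.5  100. ] yAngle 96.3 z [ 0.  0. -1.] F [ 1.1 -1.1  1.2] T [-0.228 -0.078 -0.001] w 40.6 g 60.2 q7 1.45
t: 12.2
tcp_pos: [0.4966, -0.1185, 0.0992]
orientation: [0.024, 1.0, 0.0, -0.0]
wrist_force: [0.7, -0.6, 1.9]
gripper_width: 0.0407
grip_force: 60.3
t 12.2 tcp [ 496.6 -118.5   99.2] yAngle 87.3 z [-0.     0.001 -1.   ] F [ 0.7 -0.6  1.9] T [ 0.003 -0.119 -0.048] w 40.7 g 60.3 q7 1.32
t 12.2 tcp [ 496.6 -118.5   99.2] yAngle 87.3 z [-0.     0.001 -1.   ] F [ 0.7 -0.6  1.9] T [ 0.003 -0.119 -0.048] w 40.7 g 60.3 q7 1.32
```

```bash
python3 -m creep '0 0 -.08 0 0 -.02 -.3;0 0 -.08 0 0 -.04 -.3'|tail -0; python3 st.py;python3 -m creep '0 0 -.08 0 0 -.04 -.3;0 0 -.08 0 0 -.04 -.3'|tail -0; python3 st.py
python3 - <<'E'
from h import *
P=[]
for n in("scene","side"):
    im=r.snapshot(n)[:,:,::-1]
    c=cam(n,np.array([.4967,-.118,.1])).astype(int)
    P.append(cv2.resize(im[c[1]-50:c[1]+50,c[0]-50:c[0]+50],(400,400),interpolation=cv2.INTER_CUBIC))
cv2.imwrite("pics/c4.png",np.hstack(P))
E
python3 st.py
```

```text
t 12.4 tcp [ 496.6 -118.5   98.6] yAngle 77.9 z [ 0.     0.001 -1.   ] F [-0.4  0.2  0.5] T [ 0.057 -0.174  0.274] w 40.4 g 60.3 q7 1.18
t 12.6 tcp [ 496.6 -118.5   97.8] yAngle 68.8 z [-0.     0.001 -1.   ] F [ 0.8 -0.2  1.5] T [ 0.003 -0.124  0.262] w 40.8 g 60.3 q7 1.04
t 12.7 tcp [ 496.6 -118.5   97.8] yAngle 68.9 z [-0.  0. -1.] F [ 0.6 -0.3  0.4] T [ 0.029 -0.187  0.097] w 40.4 g 60.3 q7 1.04Exception ignored on flushing sys.stdout:
BrokenPipeError: [Errno 32] Broken pipe
Exception ignored on flushing sys.stdout:
BrokenPipeError: [Errno 32] Broken pipe
```

View pics/c4.png

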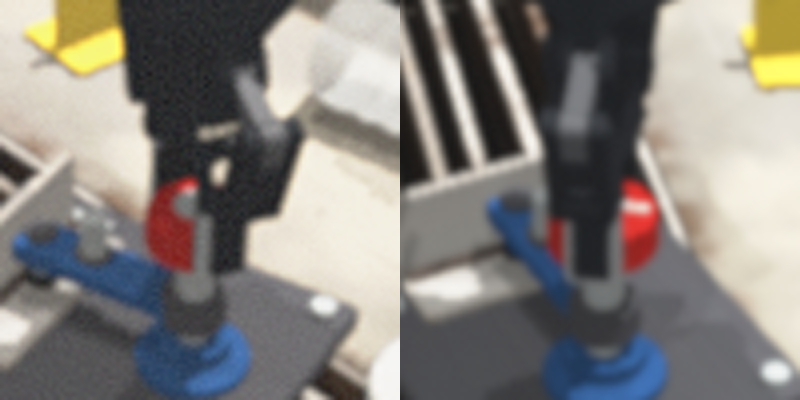

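Torque while turning is about 0.27 N·m, as expected, and the mark has moved round with the knob (side crop, (635,207)). The strap is still at its stop. I'll go on, sampling the moving torque.

```bash
sed -i 's/^print.*/y=np.degrees(np.arctan2(M[1,1],M[0,1]));print(round(float(o["t"]),2),"z",round(o["tcp_pos"][2]*1e3,1),"turned",np.radians((110-y)%360).round(3),"F",np.round(o["wrist_force"],1),"T",np.round(o["torque"],3),"g",round(float(o["grip_force"]),1),"q7",o["qpos"][6].round(2))/' st.py
C="python3 -m creep"; python3 -m creep '0 0 -.08 0 0 -.03 -.3' >/dev/null; python3 st.py; python3 -m creep '0 0 -.08 0 0 -.04 -.3' >/dev/null; python3 st.py; python3 -m creep '0 0 -.08 0 0 -.04 -.3' >/dev/null; python3 st.py; python3 -m creep '0 0 -.08 0 0 -.04 -.3' >/dev/null; python3 st.py; python3 -m creep '0 0 -.08 0 0 -.04 -.3' >/dev/null; python3 st.py; python3 -m creep '0 0 -.08 0 0 -.04 -.3' >/dev/null; python3 st.py
```

```text
12.8 z 97.5 turned 0.796 F [1.2 0.6 0.9] T [ 0.158 -0.166  0.242] g 60.4 q7 0.97
12.9 z 97.1 turned 0.878 F [1.1 0.2 0.8] T [ 0.118 -0.163  0.263] g 60.4 q7 0.9
13.0 z 96.7 turned 0.958 F [0.4 0.9 0.4] T [ 0.129 -0.14   0.308] g 60.4 q7 0.83
13.1 z 96.3 turned 1.038 F [1.2 0.7 1.2] T [ 0.141 -0.207  0.311] g 60.4 q7 0.77
13.2 z 95.9 turned 1.118 F [-0.2 -0.9  0.7] T [ 0.117 -0.162  0.264] g 60.4 q7 0.7
13.3 z 95.5 turned 1.198 F [0.1 0.4 0.6] T [ 0.104 -0.248  0.295] g 60.4 q7 0.63
```

```bash
python3 -m creep '0 0 -.06 0 0 -.03 -.3' >/dev/null; python3 st.py; python3 -m creep '0 0 -.06 0 0 -.03 -.3' >/dev/null; python3 st.py; python3 -m creep '0 0 -.06 0 0 -.03 -.3' >/dev/null; python3 st.py; python3 -m creep '0 0 -.06 0 0 -.03 -.3' >/dev/null; python3 st.py; python3 -m creep '0 0 -.06 0 0 -.03 -.3' >/dev/null; python3 st.py; python3 -m creep '0 0 -.06 0 0 -.03 -.3' >/dev/null; python3 st.py
```

```text
13.4 z 95.2 turned 1.258 F [ 0.9 -0.   1. ] T [ 0.094 -0.223  0.301] g 60.4 q7 0.58
13.5 z 94.9 turned 1.317 F [ 0.7 -0.5  0.4] T [ 0.155 -0.281  0.2  ] g 60.4 q7 0.53
13.6 z 94.6 turned 1.377 F [ 0.4  0.7 -0.4] T [ 0.076 -0.21   0.233] g 60.4 q7 0.48
13.7 z 94.3 turned 1.437 F [1.4 0.7 0.1] T [ 0.039 -0.167  0.251] g 60.4 q7 0.42
13.8 z 94.0 turned 1.497 F [ 1.2  0.9 -0.3] T [ 0.079 -0.185  0.283] g 60.4 q7 0.37
13.9 z 93.7 turned 1.557 F [0.6 0.2 0. ] T [ 0.057 -0.263  0.281] g 60.4 q7 0.32
```

```bash
python3 -m creep '0 0 -.06 0 0 -.03 -.3' >/dev/null; python3 st.py; python3 -m creep '0 0 -.06 0 0 -.03 -.3' >/dev/null; python3 st.py; python3 -m creep '0 0 -.06 0 0 -.03 -.3' >/dev/null; python3 st.py; python3 -m creep '0 0 -.06 0 0 -.03 -.3' >/dev/null; python3 st.py; python3 -m creep '0 0 -.06 0 0 -.03 -.3' >/dev/null; python3 st.py; python3 -m creep '0 0 -.06 0 0 -.03 -.3' >/dev/null; python3 st.py
```

```text
14.0 z 93.4 turned 1.617 F [0.1 0.3 1. ] T [ 0.086 -0.233  0.217] g 60.4 q7 0.27
14.1 z 93.0 turned 1.677 F [1.7 0.1 1.4] T [ 0.103 -0.224  0.247] g 60.4 q7 0.22
14.2 z 92.8 turned 1.737 F [ 0.8 -0.4  0.1] T [ 0.069 -0.245  0.235] g 60.4 q7 0.17
14.3 z 92.5 turned 1.797 F [0.3 0.4 0.9] T [ 0.084 -0.199  0.254] g 60.4 q7 0.12
14.4 z 92.1 turned 1.857 F [ 0.9 -0.1  1.3] T [ 0.021 -0.199  0.22 ] g 60.4 q7 0.07
14.5 z 91.9 turned 1.917 F [1.  0.2 0.9] T [ 0.024 -0.252  0.233] g 60.4 q7 0.02
```

```bash
python3 -m creep '0 0 -.06 0 0 -.03 -.3' >/dev/null; python3 st.py; python3 -m creep '0 0 -.06 0 0 -.03 -.3' >/dev/null; python3 st.py; python3 -m creep '0 0 -.06 0 0 -.03 -.3' >/dev/null; python3 st.py; python3 -m creep '0 0 -.06 0 0 -.03 -.3' >/dev/null; python3 st.py; python3 -m creep '0 0 -.06 0 0 -.03 -.3' >/dev/null; python3 st.py; python3 -m creep '0 0 -.06 0 0 -.03 -.3' >/dev/null; python3 st.py
```

```text
14.6 z 91.5 turned 1.977 F [0.5 0.2 0.5] T [ 0.073 -0.217  0.25 ] g 60.4 q7 -0.03
14.7 z 91.2 turned 2.037 F [0.7 0.5 1. ] T [-0.001 -0.257  0.262] g 60.4 q7 -0.08
14.8 z 91.0 turned 2.097 F [1.4 0.2 0.3] T [ 0.034 -0.2    0.287] g 60.4 q7 -0.13
14.9 z 90.7 turned 2.157 F [-0.1 -1.2  1.8] T [ 0.052 -0.185  0.268] g 60.4 q7 -0.19
15.0 z 90.3 turned 2.217 F [ 0.4 -0.7  0.7] T [-0.028 -0.217  0.164] g 60.4 q7 -0.24
15.1 z 90.0 turned 2.277 F [0.4 0.  0.5] T [-0.017 -0.206  0.306] g 60.4 q7 -0.29
```

```bash
python3 -m creep '0 0 -.06 0 0 -.03 -.3' >/dev/null; python3 st.py; python3 -m creep '0 0 -.06 0 0 -.03 -.3' >/dev/null; python3 st.py; python3 -m creep '0 0 -.06 0 0 -.03 -.3' >/dev/null; python3 st.py; python3 -m creep '0 0 -.06 0 0 -.03 -.3' >/dev/null; python3 st.py; python3 -m creep '0 0 -.06 0 0 -.03 -.3' >/dev/null; python3 st.py
```

```text
15.2 z 89.8 turned 2.337 F [ 0.4 -0.3 -0.1] T [ 0.004 -0.2    0.302] g 60.4 q7 -0.34
15.3 z 89.5 turned 2.397 F [ 1.2  1.  -0. ] T [-0.061 -0.21   0.286] g 60.4 q7 -0.39
15.4 z 89.1 turned 2.457 F [ 0.7 -0.3  0.9] T [-0.116 -0.232  0.254] g 60.4 q7 -0.44
15.5 z 88.8 turned 2.517 F [ 1.3 -1.6  0.5] T [-0.058 -0.221  0.329] g 60.4 q7 -0.49
15.6 z 88.6 turned 2.577 F [ 0.2 -1.4  0.6] T [-0.136 -0.147  0.339] g 60.4 q7 -0.54
```

```bash
python3 -m creep '0 0 -.04 0 0 -.02 -.3' >/dev/null; python3 st.py; python3 -m creep '0 0 -.04 0 0 -.02 -.3' >/dev/null; python3 st.py; python3 -m creep '0 0 -.04 0 0 -.02 -.3' >/dev/null; python3 st.py; python3 -m creep '0 0 -.04 0 0 -.02 -.3' >/dev/null; python3 st.py; python3 -m creep '0 0 -.04 0 0 -.02 -.3' >/dev/null; python3 st.py;python3 -m creep '0 0 -.04 0 0 -.02 -.3' >/dev/null; python3 st.py
```

```text
15.7 z 88.4 turned 2.617 F [0.7 0.9 1.3] T [-0.101 -0.182  0.35 ] g 60.4 q7 -0.57
15.8 z 88.1 turned 2.657 F [ 1.3 -0.2  0.6] T [-0.129 -0.201  0.336] g 60.4 q7 -0.6
15.9 z 87.9 turned 2.697 F [ 0.8 -0.4  1.4] T [-0.171 -0.143  0.323] g 60.4 q7 -0.63
16.0 z 87.8 turned 2.737 F [ 0.3 -0.8  1. ] T [-0.168 -0.166  0.309] g 60.4 q7 -0.67
16.1 z 87.6 turned 2.777 F [ 0.6 -0.6  0.8] T [-0.139 -0.112  0.307] g 60.4 q7 -0.7
16.2 z 87.4 turned 2.817 F [ 1.5 -0.7 -0. ] T [-0.129 -0.181  0.362] g 60.4 q7 -0.73
```

```bash
cat > fit.py <<'E'
import numpy as np,sys
from scipy.optimize import curve_fit
D="""0.56 .274;0.72 .262;0.796 .242;.878 .263;.958 .308;1.038 .311;1.118 .264;1.198 .295;1.258 .301;1.317 .2;1.377 .233;1.437 .251;1.497 .283;1.557 .281;1.617 .217;1.677 .247;1.737 .235;1.797 .254;1.857 .22;1.917 .233;1.977 .25;2.037 .262;2.097 .287;2.157 .268;2.217 .164;2.277 .306;2.337 .302;2.397 .286;2.457 .254;2.517 .329;2.577 .339;2.617 .35;2.657 .336;2.697 .323;2.737 .309;2.777 .307;2.817 .362"""+(sys.argv[1] if len(sys.argv)>1 else "")
a,T=np.array([list(map(float,l.split())) for l in D.split(";")]).T
f=lambda a,b,c:b+.225*np.maximum(a-c,0)
p,C=curve_fit(f,a,T,[.26,2.4]);print(p,np.sqrt(np.diag(C)),"F now",45*(a[-1]-p[1]),"30N at",p[1]+.667)
E
python3 fit.py
```

```text
[0.25974074 2.35940329] [0.0065571  0.05605703] F now 20.59185185541579 30N at 3.0264032921018718
```

```bash
python3 -m creep '0 0 -.03 0 0 -.02 -.3' >/dev/null; python3 st.py; python3 -m creep '0 0 -.03 0 0 -.015 -.3' >/dev/null; python3 st.py; python3 -m creep '0 0 -.03 0 0 -.015 -.3' >/dev/null; python3 st.py; python3 -m creep '0 0 -.03 0 0 -.015 -.3' >/dev/null; python3 st.py; python3 -m creep '0 0 -.03 0 0 -.015 -.3' >/dev/null; python3 st.py
```

```text
16.3 z 87.2 turned 2.847 F [ 1.4 -1.7  1.2] T [-0.104 -0.196  0.346] g 60.5 q7 -0.76
16.4 z 87.1 turned 2.879 F [ 1.1 -0.9  0.9] T [-0.05  -0.176  0.338] g 60.4 q7 -0.78
16.5 z 87.0 turned 2.91 F [ 0.6 -1.   1.1] T [-0.03  -0.188  0.313] g 60.4 q7 -0.81
16.6 z 86.8 turned 2.941 F [ 1.7 -0.5  0.2] T [-0.021 -0.223  0.38 ] g 60.4 q7 -0.84
16.7 z 86.7 turned 2.972 F [ 1.3 -0.3  0.4] T [ 0.007 -0.262  0.355] g 60.4 q7 -0.86
```

```bash
python3 fit.py ";2.847 .346;2.879 .338;2.91 .313;2.941 .38;2.972 .355"
```

```text
[0.26067857 2.4282381 ] [0.00647603 0.0498525 ] F now 24.469285697582922 30N at 3.095238095609268
```

```bash
python3 -m creep '0 0 -.03 0 0 -.015 -.3' >/dev/null; python3 st.py; python3 -m creep '0 0 -.03 0 0 -.015 -.3' >/dev/null; python3 st.py; python3 -m creep '0 0 -.03 0 0 -.015 -.3' >/dev/null; python3 st.py; python3 -m creep '0 0 -.03 0 0 -.015 -.3' >/dev/null; python3 st.py
```

```text
16.8 z 86.6 turned 3.002 F [ 1.5 -0.8  0.1] T [ 0.013 -0.224  0.39 ] g 60.4 q7 -0.89
16.9 z 86.4 turned 3.032 F [ 1.3 -0.6  0.5] T [ 0.02  -0.189  0.378] g 60.4 q7 -0.91
17.0 z 86.3 turned 3.062 F [ 2.6 -0.8  0.1] T [ 0.034 -0.245  0.369] g 60.4 q7 -0.93
17.1 z 86.1 turned 3.092 F [ 1.7 -1.4  0.8] T [ 0.014 -0.321  0.369] g 60.4 q7 -0.96
```

```bash
python3 fit.py ";2.847 .346;2.879 .338;2.91 .313;2.941 .38;2.972 .355;3.002 .39;3.032 .378;3.062 .369;3.092 .369"; python3 -m creep '0 0 -.03 0 0 -.015 -.3' >/dev/null; python3 st.py; python3 -m creep '0 0 -.02 0 0 -.01 -.3' >/dev/null; python3 st.py
```

```text
[0.26067857 2.45134921] [0.00635055 0.04512027] F now 28.82928571236668 30N at 3.1183492063918514
17.2 z 86.0 turned 3.122 F [ 1.  -0.2  1.2] T [ 0.046 -0.284  0.349] g 60.4 q7 -0.98
17.3 z 85.9 turned 3.142 F [ 1.7 -1.1  0.6] T [ 0.015 -0.263  0.439] g 60.4 q7 -1.0
```

```bash
python3 -m creep '0 0 0 0 0 0 -.3;0 0 0 0 0 0 0.1;0 0 0 0 0 0 .3;0 0 0 0 0 0 .6;0 0 0 0 0 0 .6;0 0 0 0 0 0 .6' ; python3 st.py; python3 -m creep '0 0 0 0 0 1 .6;0 0 0 0 0 2 .6;0 0 0 0 0 3 .6;0 0 0 0 0 3 .6;0 0 0 -1 -3 3 .6;0 0 0 -1 -4 2 .6;0 0 0 -1 -4 0 .6;0 0 0 0 -4 0 .6;0 0 0 0 -4 0 .6;0 0 0 0 -4 0 .6;0 0 0 0 0 0 .6;0 0 0 0 0 0 .6'; python3 - <<'E'
from h import *
P=[]
for n in("scene","side"):
    im=r.snapshot(n)[:,:,::-1]
    c=cam(n,np.array([.49,-.09,.06])).astype(int)
    P.append(cv2.resize(im[c[1]-50:c[1]+50,c[0]-50:c[0]+50],(400,400),interpolation=cv2.INTER_CUBIC))
cv2.imwrite("pics/c5.png",np.hstack(P))
E
```

```text
t: 17.9
tcp_pos: [0.4965, -0.119, 0.0858]
orientation: [0.985, 0.174, -0.0, -0.0]
wrist_force: [-0.7, 0.3, -0.1]
gripper_width: 0.0682
grip_force: 0.0
17.9 z 85.8 turned 3.14 F [-0.7  0.3 -0.1] T [ 0.058 -0.022 -0.005] g 0.0 q7 -1.0
t: 19.1
tcp_pos: [0.4661, -0.3498, 0.2262]
orientation: [0.985, 0.173, -0.0, 0.0]
wrist_force: [0.5, 0.1, -0.3]
gripper_width: 0.0682
grip_force: 0.0
```

View pics/c5.png

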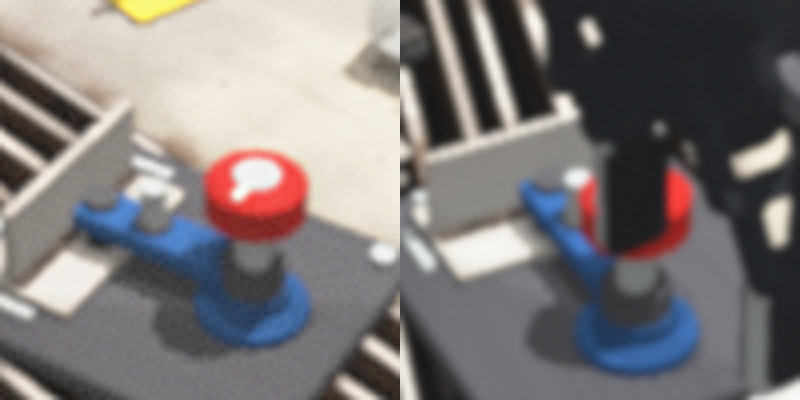

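The knob's mark has gone half a turn, from crop (275,128) to (238,195), so there was no slip. The strap is at its stop with the pad on the foot, and the coupon is in place. I'll hand it in.

```bash
python3 -c "
from plant import r
print(r.hand_in())"
```

```text
the job is handed in; nothing more can be done
None
```

I handed the job in at about 19 s, with the strap at its stop, the knob wound about 3.14 rad clockwise and let go, and the pad pressing on the foot at an estimated 30 N (25–35 N, worked out from knob torque and angle rather than measured directly).

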